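# Snap the filter into the microscope lamp and test its pull switch

### The job

Pick up the orange-handled pusher and, touching the blue filter with nothing but the pusher, press the filter straight down into the lamp box's top window until it snaps fully home, then stand the pusher upright in its white dish again. Then test the lamp: pull the red knob straight out to its on detent, let go of it for about a second so that it stays on by itself, and push it fully in again. Leave the jar, the slide box, the white bottle and the potted cactus where they stand.

Things in the scene. Friction and masses are not known exactly. Their poses are not given: they have to be found in the camera images.
- lamp: White lamp box of a microscope, fixed to the bench: 150 (x) x 120 (y) x 90 (z) mm. Origin: centre of its underside, on the bench. Its own -x side is the front, which carries the red knob. On its top, centred 20 mm to +x of the middle, a black collar (inner diameter 44, outer 56 mm) rises from 90 to 102 mm above the bench and holds the filter.
- filter_top (a point): Blue round filter in a dark metal frame, 40 mm across, 6 mm thick, in the lamp's collar. This point: centre of its upper face (105 mm above the bench at the start, 3 mm above the collar's rim; 98 mm when home, 4 mm below the rim). It slides only straight down. Axes parallel to the lamp's.
- filter (a joint): How far the filter has been pressed down: 0 m loose (start), 0.007 m fully home on its stop. A snap resists with about 8 N at first, less and less up to half way, and pulls the filter home in the second.
- knob_grip (a point): Red push-pull switch knob: a cylinder of 26 mm diameter and 22 mm length on a 10 mm stem, its axis level, 62 mm above the bench and 28 mm below the box's top, at right angles to the front of the box at its middle. This point: centre of the red cylinder, 19 mm out from the box's front when pushed in (off), 33 mm when on. Axes parallel to the lamp's: -x points straight out.
- knob (a joint): How far the knob is pulled out: 0 m in (off, as at the start), 0.014 m out (on). A detent holds it at both ends: it takes about 7 N to move it off either end, less and less up to the middle, after which it goes on by itself to the other end.
- pusher: Loose pusher, 95 mm tall, 0.08 to 0.17 kg, standing upright in the white dish: flat black rubber foot of 30 mm diameter, 14 mm high; steel stem of 14 mm diameter; upright round orange handle of 24 mm diameter from 47 to 95 mm above the foot's underside. Origin: centre of the foot's underside.
- tray: White round dish, fixed to the bench: 96 mm outer and 88 mm inner diameter, rim 12 mm high, floor 4 mm above the bench. Origin: centre of its underside.
- jar: Bystander: closed amber specimen jar, 48 mm diameter, 80 mm tall, loose, beside the way of the knob (it may be on either side of it). Origin: centre of its underside.
- slidebox: Bystander: closed blue and grey slide box, 92 x 72 x 28 mm, loose, on the other side of the knob's way. Origin: centre of its underside.
- cactus: Bystander: cactus in a yellow pot, 100 mm diameter at the pot's rim (85 mm high), 171 mm tall in all, loose, 0.7 kg. It and the dish stand on opposite sides of the lamp, either way round. Origin: centre of the pot's underside.
- washbottle: Bystander: closed white bottle with a red cap, 56 mm diameter, 160 mm tall, loose, close beside the lamp box on its +y side. Origin: centre of its underside.
Mind the look-alikes: they are no part of the job. What is shaped like the lamp but purple or turquoise is not meant.

How it is judged:
On the way, in this order (a step that is already met when the one before it is completed fails the run):
1. the filter is pressed home (at least 6 of its 7 mm) (value of joint filter above 0.006 m), for 0.2 s.
2. the pusher stands upright in the dish, let go (horizontal distance between pusher and tray below 0.032 m and z of pusher in the frame of tray below 0.01 m and angle between pusher's own z axis and vertical below 0.12 rad and linear speed of pusher below 0.03 m/s and contact force between the fingers and pusher below 0.2 N), for 0.3 s.
3. the knob is out at its on detent (at least 12 of 14 mm) and untouched by the gripper (value of joint knob above 0.012 m and contact force between each of the arm, the fingers and knob below 0.2 N), for 0.5 s.
At the end, for the whole second after the job is handed in: The filter is home (pressed at least 6 of 7 mm), the knob is in (within 2 mm of off), the pusher stands upright and still in the dish (within 32 mm of its centre, on its floor), let go; jar, slide box, bottle and cactus are within 20 mm of where they stood (all of step 2 and value of joint filter above 0.006 m and value of joint knob below 0.002 m and distance of each of jar, slidebox, cactus, washbottle from where it was at the start of the episode below 0.02 m); the robot touches nothing.
It fails at once if the gripper or arm touches the filter (contact force between any of the fingers, the arm and filter above 0.5 N).
It fails at once if the specimen jar is shifted by more than 20 mm or tipped (distance of jar from where it was at the start of the episode above 0.02 m or angle between jar's own z axis and vertical above 0.3 rad).
It fails at once if the slide box is shifted by more than 20 mm or tipped (distance of slidebox from where it was at the start of the episode above 0.02 m or angle between slidebox's own z axis and vertical above 0.3 rad).
It fails at once if the potted cactus is shifted by more than 20 mm or tipped (distance of cactus from where it was at the start of the episode above 0.02 m or angle between cactus's own z axis and vertical above 0.3 rad).
It fails at once if the white bottle is shifted by more than 20 mm or tipped (distance of washbottle from where it was at the start of the episode above 0.02 m or angle between washbottle's own z axis and vertical above 0.3 rad).
It also fails if it takes over 67 s, if anything falls off the work surface, if the arm or the gripper's body presses on something with over 40 N, if the wrist force passes 120 N, or if a joint passes its speed limit or range.

### The arm

A 7-joint arm with a two-finger parallel gripper is mounted at the origin on the work surface. World frame = base frame: x ahead of the robot, y to its left, z up, the work surface at z = 0. Lengths are in m, angles in rad, forces in N, time in s.
With the tool pointing down it reaches from about 0.35 to 0.9 m from the base axis. Payload 8.1 kg.
Tool frame: the origin (TCP) lies midway between the tips of the shut fingers; the grasp point (between the pads) lies arm.grasp_offset behind it (arm.grasp_offset is the distance from the TCP to the grasp point, in m); z points along the fingers, y is the line along which they close (so a half turn about z gives the same grasp; the last joint's range is limited). The gripper opens to 92 mm and grips with 3 to 60 N. Pads are 19 mm wide; open, the fingers measure 130 mm over their backs; the gripper's body (75 mm by 190 mm) begins 47 mm behind the grasp point.
Start: joints at [1.234, 0.434, 0.025, 1.573, -0.012, 1.134, -0.075], TCP at [0.145, -0.608, 0.188] pointing down, gripper open.
Joint ranges: [-2.62, 2.62], [-0.44, 2.09], [-1.27, 1.32], [0.08, 2.57], [-1.32, 4.46], [0.12, 2], [-2.74, 2.74]. Speed limits (rad/s): [2.22, 2.22, 3.01, 3.01, 3.14, 3.14, 3.14].

### API

Orientations are given as a rotation vector (axis times angle).
In Python, from cell import observe, imaging, arm gives the robot as it stands.
- The arm moves only by the tool apply_moves, never from a script. Its argument "commands" is a list of rows, each a list of 5 numbers: the opening in per cent of the stroke, from 0 (shut) to 100 (fully open), then the shift along the world's x, y, z in units of 0.06 m (1.0 is 0.06 m), then the turn about the world's z in units of 0.5 rad (1.0 is 0.5 rad). A call has 1 to 12 rows; each row shifts and turns the commanded pose from where the row before left it; what a row does not reach is not made up. A row lasts 1/8 s, in which the tool goes at most 62.5 mm and 10.7 degrees, less where a joint would pass 70% of its speed; a pose out of reach is approached as far as the arm can. A call with a number of a shift or a turn outside -1 to 1 is refused whole. A call with a gripper value outside its range is refused whole. The fingers move at their own pace and stop on an object; "newtons" is the grip in N (left out, the last holds). Time passes only in rows, so rows that do not move let the fingers close. It gives the time, the measured TCP pose, the force, the opening and the grip force at its end, in the units of the state.
- observe(): the state, without advancing time (a new reading comes with each control period).
- imaging.get_image(name): name is "scene" or "top" or "wrist"; returns (picture, depth): 384x512x3 uint8, red, green, blue; 384x512 float32, m along the optical axis (not along the pixel's ray), 0 where there is no reading.
- imaging.camera_params(name): a dict with "camera_matrix" (3x3 intrinsics, pixels), "origin" and "rotation" of the camera in the world; the wrist camera has in their place "tool_from_camera" (4x4, takes a point from camera to tool coordinates, whose origin is the TCP and whose axes are the flange's). Camera axes: x right, y up, looking along -z (the intrinsics and any distortion apply to the point x, -y, -z); pixel columns grow to the right and rows downward; lengths in m; the calibration is good to about 2 mm. A picture is of the moment at which its call begins: read the wrist's pose just before it. camera_params takes no time and is no camera call.
- arm.sign_off(): hands the job in; it is judged then, once.
The state is a dict: "clock": time; "joints": joint angles; "dq": joint speeds; "joint_efforts": joint torques, N m; "position": TCP position; "ee_rot": TCP orientation; "force": force on the tool from outside, world axes, zero at the start; "ft_torque": the same for the moment, N m; "width": opening from 0.0 (shut) to 1.0 (fully open); "gripper_force": force on a finger pad.
Only numpy, scipy, OpenCV 4.12 (cv2) and the standard library are available. Lean on these libraries where they do the work, as an engineer would, in place of code of your own. Each camera call takes 0.05 s, during which the arm holds its last target. There are 200 camera calls.

## Working session

There is one attempt and no reset: what is moved stays moved. The work goes in short steps, Python scripts to look and compute and a tool call to move; the robot and the scene stay as the last step left them, time stands still between calls to the robot, and variables do not carry over. Pictures are saved under pics/ and viewed, at most 10 in all, crops included, and the job is handed in when it is done.

Besides the shell and the picture viewer there is one more tool, called after "Call:" as name([rows], argument=value, ...), one row to a line, values as JSON. apply_moves: Moves the arm, as the interface text tells. Its arguments: {"type":"object","properties":{"commands":{"type":"array"},"newtons":{"type":"number"}},"required":["commands"]}

```bash
mkdir -p pics; ls
python3 - <<'E'
from cell import observe, imaging, arm
import cv2,numpy as np
s=observe();print({k:np.round(v,3) for k,v in s.items()},arm.grasp_offset)
for n in("scene","top"):
    im,d=imaging.get_image(n);cv2.imwrite(f"pics/{n}0.png",im[:,:,::-1]);np.savez(f"{n}0.npz",im=im,d=d)
    print(n,imaging.camera_params(n))
print(imaging.camera_params("wrist"))
E
```

```text
pics
{'clock': np.float64(0.0), 'joints': array([ 1.234,  0.435,  0.025,  1.574, -0.012,  1.134, -0.075]), 'dq': array([-0.001, -0.002,  0.002,  0.001,  0.002, -0.   , -0.002]), 'joint_efforts': array([-1.0000e-03, -6.6784e+01,  9.8500e-01, -3.1445e+01, -6.1000e-02,
        4.3000e-02,  0.0000e+00]), 'position': array([ 0.145, -0.607,  0.187]), 'ee_rot': array([-3.119, -0.366,  0.   ]), 'force': array([ 0.399, -0.04 ,  0.074]), 'ft_torque': array([-0.027,  0.032, -0.03 ]), 'gripper_force': np.float64(0.0), 'width': np.float64(1.0)} 0.0188
scene {'camera_matrix': array([[469.80896014,   0.        , 256.35938852],
       [  0.        , 469.80896014, 190.00996895],
       [  0.        ,   0.        ,   1.        ]]), 'origin': array([ 1.07853695, -0.77314251,  0.69626244]), 'rotation': array([0.96695918, 0.29718305, 0.51832949])}
top {'camera_matrix': array([[440.7502537 ,   0.        , 257.05906813],
       [  0.        , 440.7502537 , 185.50782129],
       [  0.        ,   0.        ,   1.        ]]), 'origin': array([ 0.34968574, -0.00168109,  1.25239447]), 'rotation': array([ 0.12344991, -0.15195369, -1.55488668])}
{'camera_matrix': array([[342.90929815,   0.        , 258.94023963],
       [  0.        , 342.90929815, 191.37385032],
       [  0.        ,   0.        ,   1.        ]]), 'tool_from_camera': array([[ 1.01562653e-03,  9.58195335e-01,  2.86113035e-01,
         7.68965373e-02],
       [ 9.99998648e-01, -1.34322939e-03,  9.48754326e-04,
        -8.85556886e-04],
       [ 1.29340741e-03,  2.86111684e-01, -9.58195403e-01,
        -1.98228964e-01],
       [ 0.00000000e+00,  0.00000000e+00,  0.00000000e+00,
         1.00000000e+00]])}
```

View pics/scene0.png

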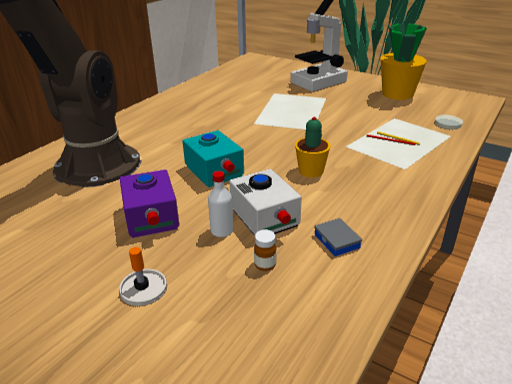

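View pics/top0.png

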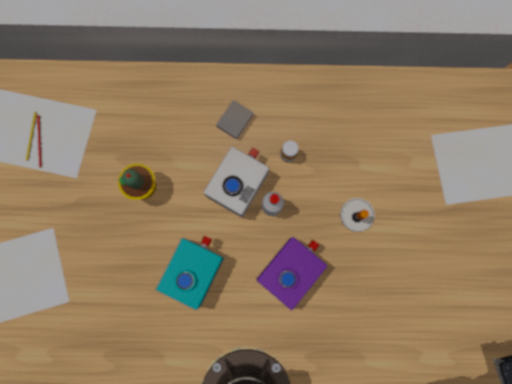

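The scene view shows the white lamp (265,200) with its knob at (284,216), the pusher in its dish (142,285), the bottle (220,205) and the jar (265,250). In the top view the lamp is at (237,181), the filter at (232,186), the knob at (253,154), the dish at (358,215), the slide box at (236,119) and the cactus at (137,183). Next I measure them.

```bash
cat > h.py <<'E'
import numpy as np,cv2
from scipy.spatial.transform import Rotation as R
from cell import observe,imaging,arm
def pose(n,s=None):
    p=imaging.camera_params(n)
    if n=="wrist":
        T=p["tool_from_camera"];Rt=R.from_rotvec(s["ee_rot"]).as_matrix()
        return p["camera_matrix"],Rt@T[:3,:3],Rt@T[:3,3]+s["position"]
    return p["camera_matrix"],R.from_rotvec(p["rotation"]).as_matrix(),p["origin"]
def rays(n,uv,s=None):
    K,Rc,o=pose(n,s);uv=np.atleast_2d(uv).astype(float)
    d=np.c_[(uv[:,0]-K[0,2])/K[0,0],-(uv[:,1]-K[1,2])/K[1,1],-np.ones(len(uv))]
    return o,d@Rc.T
def onz(n,uv,z,s=None):
    o,d=rays(n,uv,s);return o+d*((z-o[2])/d[:,2])[:,None]
def cloud(n,dep,s=None):
    h,w=dep.shape;u,v=np.meshgrid(np.arange(w),np.arange(h))
    o,d=rays(n,np.c_[u.ravel(),v.ravel()],s)
    return (o+d*dep.ravel()[:,None]).reshape(h,w,3)
def masks(im):
    h=cv2.cvtColor(im,cv2.COLOR_RGB2HSV).astype(int);H,S,V=h[...,0],h[...,1],h[...,2]
    return dict(red=((H<6)|(H>174))&(S>150)&(V>90),orange=(H>=7)&(H<16)&(S>190)&(V>120),blue=(H>100)&(H<120)&(S>120)&(V>60),white=(S<50)&(V>140),yellow=(H>=17)&(H<28)&(S>190)&(V>120))
E
python3 - <<'E'
from h import *
np.set_printoptions(precision=4,suppress=True)
for n in("top","scene"):
    z=np.load(n+"0.npz");im,d=z["im"],z["d"];P=cloud(n,d);m=masks(im)
    for c in m:
        k,l,st,ce=cv2.connectedComponentsWithStats(m[c].astype(np.uint8))
        for i in range(1,k):
            if st[i,4]>25 and st[i,4]<4000:
                q=P[(l==i)&(d>0)]
                if len(q) and np.hypot(*np.median(q,0)[:2])<1.0 and q[:,2].max()>-.02: print(n,c,st[i,4],ce[i].round(1),"med",np.median(q,0),"zmax",np.percentile(q[:,2],95))
    print(n,"table z",np.median(P[(abs(P[...,0]-.5)<.3)&(abs(P[...,1])<.5)&(d>0)][:,2]))
    w=(P[...,2]>.084)&(P[...,2]<.096)&m["white"]
    k,l,st,ce=cv2.connectedComponentsWithStats(w.astype(np.uint8));i=1+np.argmax(st[1:,4])
    pts=onz(n,np.argwhere(l==i)[:,::-1],.09)[:,:2].astype(np.float32)
    print("lamp top",cv2.minAreaRect(pts))
E
```

```text
top red 41 [253.6 152.2] med [ 0.6524 -0.0127  0.0741] zmax 0.07940092146418087
top red 64 [274.2 198.4] med [ 0.512  -0.0634  0.1608] zmax 0.16410772850068295
top red 51 [205.9 240.6] med [0.408  0.1117 0.0741] zmax 0.07768933411680568
top red 57 [313.2 245.2] med [ 0.4003 -0.1728  0.0735] zmax 0.07662139242407434
top blue 135 [232.  184.6] med [0.5542 0.0447 0.1058] zmax 0.10903461350095271
top blue 141 [287.7 278.9] med [ 0.3122 -0.1026  0.1058] zmax 0.10993911931117258
top blue 157 [183.7 280.4] med [0.3071 0.1618 0.106 ] zmax 0.10941509100457787
top white 176 [289.9 147.4] med [ 0.6658 -0.1115  0.0799] zmax 0.08378024454280081
top white 1772 [235.3 176.9] med [0.5869 0.0366 0.0905] zmax 0.09411542486942578
top white 617 [355.2 213.4] med [ 0.5009 -0.3018  0.0051] zmax 0.01317309882936396
top yellow 85 [142.1 169.4] med [0.6006 0.2831 0.0859] zmax 0.0898983159989847
top yellow 107 [135.3 193.6] med [0.5273 0.3005 0.0862] zmax 0.090383400880696
top yellow 26 [363.7 213.9] med [ 0.4818 -0.3046  0.0992] zmax 0.10304745162768325
top table z 0.0011478826440936007
lamp top ((0.57196766
[... 1207 characters left out ...]
99 0.0241 0.0891] zmax 0.09099838648679776
scene white 603 [217.5 206. ] med [ 0.5179 -0.0873  0.0986] zmax 0.12557123068421805
scene white 252 [264.1 236.5] med [ 0.6631 -0.1137  0.0786] zmax 0.0806117149495334
scene white 34 [261.6 262.3] med [ 0.6701 -0.1353  0.0258] zmax 0.03668236534118284
scene white 788 [144.6 286.7] med [ 0.4974 -0.3084  0.0038] zmax 0.012037180654202293
scene yellow 65 [397.5 137.4] med [0.7102 0.6332 0.0051] zmax 0.00848239744921672
scene yellow 600 [310.2 160.1] med [0.5771 0.2649 0.056 ] zmax 0.08510540300042888
scene table z -0.0002799765600373094
lamp top ((0.5722442865371704, 0.030289269983768463), (0.11845237761735916, 0.14833736419677734), 60.52634048461914)
```

Run:
```python
from h import *
np.set_printoptions(precision=4,suppress=True)
def circ(p):
    A=np.c_[2*p,np.ones(len(p))];s=np.linalg.lstsq(A,(p**2).sum(1),rcond=None)[0];return s[:2],np.sqrt(s[2]+s[0]**2+s[1]**2)
for n in("top","scene"):
    z=np.load(n+"0.npz");im,d=z["im"],z["d"];P=cloud(n,d);m=masks(im);nz=d>0
    near=lambda x,y,r:(np.hypot(P[...,0]-x,P[...,1]-y)<r)&nz
    def ring(name,mask,zz):
        c=max(cv2.findContours(mask.astype(np.uint8),cv2.RETR_EXTERNAL,cv2.CHAIN_APPROX_NONE)[0],key=len)[:,0]
        p=onz(n,c,zz)[:,:2];(cx,cy),r=cv2.minEnclosingCircle(p.astype(np.float32));print(n,name,"fit",*circ(p),"enc",np.array([cx,cy]),r)
    ring("dish",near(.495,-.305,.08)&(m["white"])&(P[...,2]<.02),.010)
    hsv=cv2.cvtColor(im,cv2.COLOR_RGB2HSV).astype(int)
    ora=(hsv[...,0]<28)&(hsv[...,1]>150)&(hsv[...,2]>60)
    ring("pusher top",near(.485,-.31,.05)&ora&(P[...,2]>.09),.099)
    ring("filter",near(.554,.044,.04)&m["blue"],.105)
    ring("jar top",near(.665,-.115,.04)&(P[...,2]>.07),.08)
    ring("bottle cap",near(.513,-.067,.04)&m["red"]&(P[...,2]>.145),.16)
    q=P[near(.655,-.015,.05)&m["red"]];print("knob pts",np.percentile(q,[5,50,95],axis=0))
    b=near(.76,.04,.12)&(P[...,2]>.02)&(P[...,2]<.035);q=P[b][:,:2].astype(np.float32);print("slide",cv2.minAreaRect(q))
```

```text
top dish fit [ 0.4918 -0.3079] 0.04026223892367319 enc [ 0.4911 -0.3084] 0.047826800495386124
top pusher top fit [ 0.4831 -0.304 ] 0.009343590771504678 enc [ 0.4832 -0.3036] 0.010370012372732162
top filter fit [0.5551 0.0448] 0.01631886014558555 enc [0.5553 0.0447] 0.017733843997120857
top jar top fit [ 0.6633 -0.1123] 0.020868738697598598 enc [ 0.6632 -0.1123] 0.022277824580669403
top bottle cap fit [ 0.5115 -0.0639] 0.010346164387010129 enc [ 0.5112 -0.0634] 0.011745295487344265
knob pts [[ 0.6439 -0.0184  0.0707]
 [ 0.6524 -0.0127  0.0741]
 [ 0.6609 -0.0045  0.0794]]
slide ((0.7647494673728943, 0.04371436685323715), (0.07423239201307297, 0.09309600293636322), 57.402225494384766)
scene dish fit [ 0.4891 -0.3093] 0.04135653775186915 enc [ 0.4885 -0.3088] 0.04832037538290024
scene pusher top fit [ 0.4888 -0.3119] 0.01350201659364959 enc [ 0.4895 -0.3114] 0.016360562294721603
scene filter fit [0.5523 0.0442] 0.01635746276831564 enc [0.5519 0.0444] 0.018749503418803215
scene jar top fit [ 0.667 -0.118] 0.023361248754384428 enc [ 0.6684 -0.1172] 0.02630406990647316
scene bottle cap fit [ 0.5182 -0.0744] 0.0172233385106928 enc [ 0.5183 -0.0748] 0.02110247127711773
knob pts [[ 0.6397 -0.0258  0.0567]
 [ 0.6553 -0.0172  0.0682]
 [ 0.6653 -0.0046  0.0742]]
slide ((0.7348231673240662, 0.047957174479961395), (0.10220863670110703, 0.16698366403579712), 80.74703979492188)
```

Call:
apply_moves([
  [100,0.8,0.6,0.3,0],
  [100,0.8,0.6,0.3,0],
  [100,0.8,0.6,0.3,0],
  [100,0.8,0.6,0.3,0],
  [100,0.8,0.6,0,0],
  [100,0.7,0.6,0,0],
])

```text
clock: 0.85
position: [0.4279, -0.3907, 0.2595]
ee_rot: [-3.12, -0.367, -0.0]
force: [0.5, -1.0, -0.7]
width: 0.998
gripper_force: 0.0
```

Run:
```python
from h import *
np.set_printoptions(precision=4,suppress=True)
imaging.get_image("wrist")
s=observe();im,d=imaging.get_image("wrist");print(s["position"],s["joints"],s["dq"].max())
cv2.imwrite("pics/w1.png",im[:,:,::-1]);P=cloud("wrist",d,s);m=masks(im)
hsv=cv2.cvtColor(im,cv2.COLOR_RGB2HSV).astype(int)
near=(np.hypot(P[...,0]-.485,P[...,1]+.305)<.07)&(d>0)
ora=(hsv[...,0]<28)&(hsv[...,1]>150)&(hsv[...,2]>60)
for k,mm,z in(("top",near&ora&(P[...,2]>.094),.099),("dish",near&m["white"]&(P[...,2]<.02),.01)):
    c=max(cv2.findContours(mm.astype(np.uint8),cv2.RETR_EXTERNAL,cv2.CHAIN_APPROX_NONE)[0],key=len)[:,0]
    print(k,cv2.minEnclosingCircle(onz("wrist",c,z,s)[:,:2].astype(np.float32)))
```

```text
[ 0.4347 -0.3834  0.2592] [ 0.718   0.3175 -0.1129  1.5704  0.0312  1.2552 -0.7261] 0.14980056277414375
top ((0.48356807231903076, -0.3068006634712219), 0.010516012087464333)
dish ((0.4899781048297882, -0.30816325545310974), 0.04844065383076668)
```

View pics/w1.png

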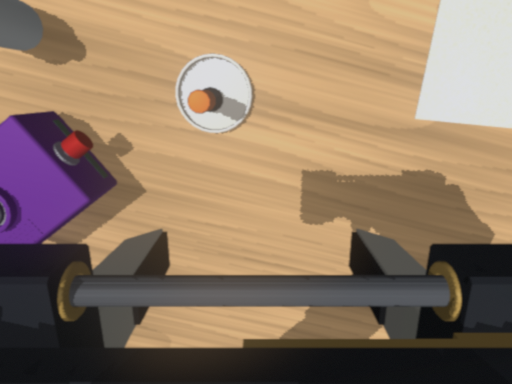

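The wrist view shows the dish centred at about (214,93) and the pusher's orange top at (201,101). The pusher is at (0.4835, -0.306).

Call:
apply_moves([
  [100,0.4,0.65,0,0],
  [100,0.4,0.65,0,0],
  [100,0,0,0,0],
  [100,0,0,0,0],
  [100,0,0,0,0],
  [100,0,0,0,0],
])

```text
clock: 1.7
position: [0.4737, -0.3153, 0.2594]
ee_rot: [3.12, 0.363, -0.001]
force: [-0.1, -0.5, -0.8]
width: 0.997
gripper_force: 0.0
```

Call:
apply_moves([
  [100,0.165,0.16,-0.4,0],
  [100,0,0,-0.5,0],
  [100,0,0,-0.5,0],
  [100,0,0,-0.5,0],
  [100,0,0,-0.5,0],
  [100,0,0,-0.4,0],
  [100,0,0,-0.3,0],
  [100,0,0,-0.25,0],
  [100,0,0,0,0],
  [100,0,0,0,0],
])

```text
clock: 2.95
position: [0.4846, -0.3051, 0.0591]
ee_rot: [3.12, 0.366, 0.001]
force: [-0.3, 0.6, -0.5]
width: 0.997
gripper_force: 0.0
```

Call:
apply_moves([
  [20,0,0,0,0],
  [20,0,0,0,0],
  [20,0,0,0,0],
  [10,0,0,0,0],
  [10,0,0,0,0],
  [10,0,0,0,0],
  [10,0,0,0,0],
  [10,0,0,0,0],
], newtons=35)

```text
clock: 3.95
position: [0.4845, -0.3049, 0.0588]
ee_rot: [3.12, 0.366, 0.001]
force: [-1.4, 0.7, 35.1]
width: 0.196
gripper_force: 18.7
```

Run:
```python
from h import *
np.set_printoptions(precision=4,suppress=True)
s=observe();print(s["force"],s["width"],s["gripper_force"],s["position"],s["ft_torque"])
im,d=imaging.get_image("scene");im2,_=imaging.get_image("wrist")
a=cv2.resize(im[150:330,50:290],None,fx=2,fy=2);b=cv2.resize(im2,(480,360));cv2.imwrite("pics/g1.png",np.vstack([a,b])[:600,:,::-1] if 0 else np.hstack([a[:, :400],b[:,:400]])[:,:,::-1])
```

```text
[-1.4038  0.7258 35.065 ] 0.1964099335648718 18.674543369561434 [ 0.4845 -0.3049  0.0588] [0.5461 0.3225 0.067 ]
```

View pics/g1.png

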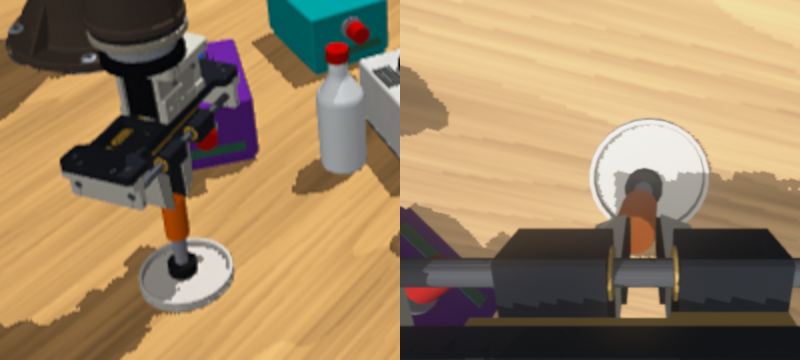

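The scene crop shows the fingers around the orange handle at (175,210). The wrist crop shows the pads on it at (638,235). The 35 N upward force looks odd, so I'll lift a few millimetres as a test.

Call:
apply_moves([
  [10,0,0,0.05,0],
  [10,0,0,0.05,0],
  [10,0,0,0.05,0],
  [10,0,0,0,0],
  [10,0,0,0,0],
])

```text
clock: 4.68
position: [0.4841, -0.3047, 0.0673]
ee_rot: [-3.12, -0.366, 0.0]
force: [-0.1, 0.4, -0.8]
width: 0.101
gripper_force: 0.0
```

Run:
```python
from h import *
np.set_printoptions(precision=4,suppress=True)
s=observe();im,d=imaging.get_image("scene");im2,d2=imaging.get_image("wrist")
P=cloud("scene",d);m=masks(im);
near=(np.hypot(P[...,0]-.485,P[...,1]+.305)<.1)&(d>0);o=near&m["orange"];q=P[o];print("orange scene",o.sum(),np.percentile(q,[2,50,98],axis=0))
P2=cloud("wrist",d2,s);hs=cv2.cvtColor(im2,cv2.COLOR_RGB2HSV).astype(int)
o2=(hs[...,0]<18)&(hs[...,1]>190)&(hs[...,2]>60)&(np.hypot(P2[...,0]-.485,P2[...,1]+.305)<.1)&(d2>0);print("wrist",o2.sum(),np.percentile(P2[o2],[2,50,98],axis=0))
a=cv2.resize(im[170:320,80:240],None,fx=2.6,fy=2.6);b=cv2.resize(im2[:,100:412],(384,390*384//384));h=min(len(a),len(b));cv2.imwrite("pics/g2.png",np.hstack([a[:h,:400],b[:h]])[:,:,::-1])
```

```text
orange scene 209 [[ 0.4744 -0.3197  0.0559]
 [ 0.488  -0.3151  0.0821]
 [ 0.4945 -0.3025  0.1003]]Traceback (most recent call last):
  File "<stdin>", line 7, in <module>
    return _quantile_unchecked(
        a, q, axis, out, overwrite_input, method, keepdims, weights)
    return _ureduce(a,
                    func=_quantile_ureduce_func,
    ...<5 lines>...
                    overwrite_input=overwrite_input,
                    method=method)
    r = func(a, **kwargs)
    result = _quantile(arr,
                       quantiles=q,
    ...<2 lines>...
                       out=out,
                       weights=wgt)
    slices_having_nans = np.isnan(arr[-1, ...])
                                  ~~~^^^^^^^^^
IndexError: index -1 is out of bounds for axis 0 with size 0
```

Run:
```python
from h import *
im,d=imaging.get_image("scene");im2,d2=imaging.get_image("wrist")
a=cv2.resize(im[170:320,80:240],(400,375));b=cv2.resize(im2[84:384,106:406],(375,375));cv2.imwrite("pics/g2.png",np.hstack([a,b])[:,:,::-1])
```

```text
(no output)
```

View pics/g2.png

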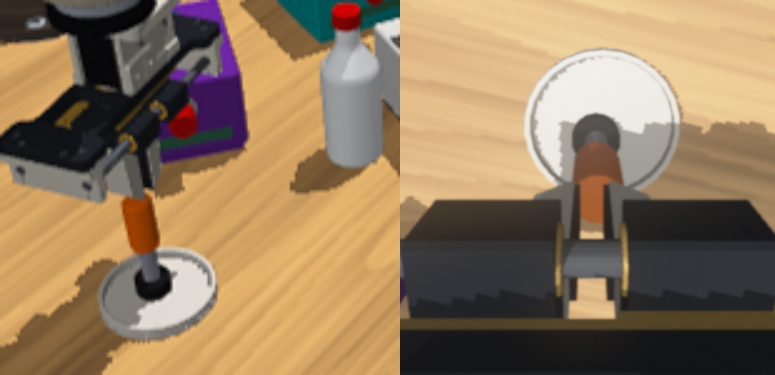

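The scene crop shows the fingertips sitting on top of the handle at (140,195), not around it. I'll check the real tip height with depth.

Run:
```python
from h import *
np.set_printoptions(precision=3,suppress=True,linewidth=200)
s=observe();print(s["position"],s["joints"])
im,d=imaging.get_image("scene");P=cloud("scene",d)
hs=cv2.cvtColor(im,cv2.COLOR_RGB2HSV)
# column through handle: px col
m=masks(im)["orange"]&(np.hypot(P[...,0]-.485,P[...,1]+.305)<.1)
v,u=np.argwhere(m).mean(0).astype(int);print(u,v)
for du in(-8,-4,0,4,8):
  print("col",u+du)
  for r in range(v-50,v+30,4): print(r,P[r,u+du],hs[r,u+du],end=" | ")
  print()
```

```text
[ 0.484 -0.305  0.067] [ 0.573  0.484 -0.145  1.832  0.091  0.833 -0.954]
135 259
col 127
209 [ 0.504 -0.323  0.215] [113  46  22] | 213 [ 0.511 -0.33   0.213] [110  70  22] | 217 [ 0.518 -0.337  0.211] [105  96  16] | 221 [ 0.512 -0.334  0.198] [ 19 180  92] | 225 [ 0.51  -0.334  0.189] [ 20 157  65] | 229 [ 0.52  -0.343  0.19 ] [109  25 111] | 233 [ 0.526 -0.35   0.187] [113  24  42] | 237 [ 0.494 -0.327  0.15 ] [ 22  22 130] | 241 [ 0.49  -0.326  0.138] [ 22  22 130] | 245 [ 0.487 -0.325  0.126] [ 24  20 129] | 249 [ 0.364 -0.235 -0.003] [ 17 138 216] | 253 [ 0.379 -0.248  0.001] [ 17 135 210] | 257 [ 0.386 -0.256 -0.001] [ 17 137 205] | 261 [ 0.396 -0.265 -0.002] [ 17 134 221] | 265 [ 0.408 -0.276  0.001] [ 18 131 226] | 269 [ 0.415 -0.284 -0.002] [ 17 135 216] | 273 [ 0.424 -0.293 -0.002] [ 17 135 221] | 277 [ 0.446 -0.311  0.012] [ 20  15 105] | 281 [ 0.448 -0.314  0.004] [ 15  19 131] | 285 [ 0.457 -0.323  0.004] [ 15  20 130] | 
col 131
209 [ 0.512 -0.32   0.216] [114  67  19] | 213 [ 0.513 -0.323  0.209] [110 102  15] | 217 [ 0.509 -0.321  0.198] [ 20 192  77] | 221 [ 0.515 
[... 2580 characters left out ...]
.182] [124  78  23] | 225 [ 0.488 -0.28   0.145] [133  87  73] | 229 [ 0.489 -0.282  0.137] [30 22 83] | 233 [ 0.489 -0.284  0.128] [17 21 86] | 237 [ 0.489 -0.286  0.12 ] [20 26 88] | 241 [ 0.491 -0.289  0.112] [ 17 101 104] | 245 [ 0.387 -0.206 -0.001] [ 16 145 118] | 249 [ 0.398 -0.217 -0.   ] [ 17 134 223] | 253 [ 0.407 -0.226 -0.002] [ 18 130 231] | 257 [ 0.416 -0.236 -0.002] [ 17 140 212] | 261 [ 0.492 -0.299  0.068] [ 13 193 123] | 265 [ 0.496 -0.305  0.064] [ 13 251 118] | 269 [ 0.492 -0.303  0.05 ] [ 13  80 175] | 273 [ 0.459 -0.278  0.003] [ 15  15 135] | 277 [ 0.492 -0.306  0.031] [125  22  70] | 281 [ 0.491 -0.308  0.02 ] [126  20  64] | 285 [ 0.497 -0.315  0.018] [135  30  17] |
```

Run:
```python
from h import *
np.set_printoptions(precision=3,suppress=True,linewidth=200)
s=observe();im,d=imaging.get_image("wrist");P=cloud("wrist",d,s)
w=masks(im)["white"]&(d>0)&(P[...,2]<.05)
print("dish z",np.percentile(P[w],[5,50,95],axis=0)[:,2], "bench",np.median(P[20:60,20:120][d[20:60,20:120]>0],0))
Rt=R.from_rotvec(s["ee_rot"]).as_matrix();T=(P-s["position"])@Rt
hs=cv2.cvtColor(im,cv2.COLOR_RGB2HSV)
for r in range(200,330,8):
    print(r,[ (c,T[r,c].round(3).tolist(),hs[r,c].tolist()) for c in (225,235,243,256,270,285)])
```

```text
dish z [0.004 0.005 0.013] bench [ 0.56  -0.147  0.001]
200 [(225, [-0.008, -0.028, 0.062], [20, 10, 239]), (235, [-0.008, -0.02, 0.062], [18, 17, 180]), (243, [-0.003, -0.013, 0.048], [18, 19, 134]), (256, [0.008, -0.003, 0.012], [10, 87, 112]), (270, [0.008, 0.006, 0.012], [10, 99, 113]), (285, [-0.009, 0.02, 0.064], [18, 15, 165])]
208 [(225, [-0.015, -0.028, 0.062], [20, 10, 238]), (235, [-0.014, -0.02, 0.061], [18, 16, 203]), (243, [-0.015, -0.014, 0.063], [18, 18, 167]), (256, [0.009, -0.003, -0.005], [10, 124, 119]), (270, [0.009, 0.006, -0.005], [10, 128, 118]), (285, [-0.015, 0.02, 0.062], [18, 16, 164])]
216 [(225, [-0.021, -0.028, 0.061], [17, 21, 174]), (235, [-0.022, -0.021, 0.063], [19, 18, 204]), (243, [-0.022, -0.014, 0.063], [18, 20, 164]), (256, [0.009, -0.003, -0.018], [10, 132, 118]), (270, [0.009, 0.005, -0.018], [10, 136, 116]), (285, [-0.021, 0.02, 0.061], [19, 17, 163])]
224 [(225, [-0.026, -0.028, 0.055], [20, 10, 230]), (235, [-0.029, -0.021, 0.062], [18, 19, 172]), (243, [-0.029, -0.014, 0.063], [15, 22, 159]), (256, [0.008, -0.003, -0.029], [11, 141, 116])
[... 3057 characters left out ...]
 [-0.116, -0.004, 0.068], [17, 98, 228]), (270, [-0.009, 0.003, -0.08], [17, 101, 169]), (285, [0.025, 0.005, -0.127], [20, 138, 189])]
320 [(225, [0.025, -0.009, -0.13], [10, 18, 43]), (235, [0.012, -0.008, -0.113], [18, 86, 68]), (243, [-0.008, -0.007, -0.086], [15, 43, 47]), (256, [-0.124, -0.004, 0.066], [17, 102, 223]), (270, [-0.124, 0.009, 0.067], [16, 102, 200]), (285, [0.022, 0.006, -0.126], [20, 133, 100])]
328 [(225, [0.023, -0.009, -0.13], [0, 12, 42]), (235, [0.01, -0.008, -0.113], [10, 36, 42]), (243, [-0.131, -0.016, 0.065], [18, 98, 229]), (256, [-0.132, -0.004, 0.066], [17, 99, 226]), (270, [-0.132, 0.009, 0.065], [18, 100, 227]), (285, [0.017, 0.006, -0.122], [12, 41, 31])]
```

The depth shows the real fingertips sit about 42 mm above the reported TCP (tool z -0.042), and the grip caught only the handle's top. The pusher hasn't moved. I'll open the fingers and go about 54 mm lower.

Call:
apply_moves([
  [100,-0.05,-0.04,0,0],
  [100,0,0,0,0],
  [100,0,0,0,0],
  [100,0,0,0,0],
  [100,0,0,0,0],
  [100,0,0,0,0],
  [100,0,0,0,0],
  [100,0,0,-0.2,0],
  [100,0,0,-0.25,0],
  [100,0,0,-0.25,0],
  [100,0,0,-0.2,0],
  [100,0,0,0,0],
])

```text
clock: 6.48
position: [0.4804, -0.3067, 0.0121]
ee_rot: [-3.119, -0.366, 0.003]
force: [0.6, 0.2, 0.2]
width: 1.002
gripper_force: 0.0
```

Call:
apply_moves([
  [20,0,0,0,0],
  [10,0,0,0,0],
  [10,0,0,0,0],
  [10,0,0,0,0],
  [10,0,0,0,0],
  [10,0,0,0,0],
  [10,0,0,0,0],
  [10,0,0,0,0],
  [10,0,0,0,0],
], newtons=40)

```text
clock: 7.6
position: [0.4812, -0.3071, 0.0134]
ee_rot: [-3.12, -0.366, 0.0]
force: [0.4, -0.1, -0.5]
width: 0.253
gripper_force: 40.0
```

Call:
apply_moves([
  [10,0,0,0.3,0],
  [10,0,0,0.5,0],
  [10,0,0,0.6,0],
  [10,0,0,0.6,0],
  [10,0,0,0.6,0],
  [10,0,0,0.6,0],
  [10,0,0,0,0],
  [10,0,0,0,0],
  [10,0,0,0,0],
])

```text
clock: 8.72
position: [0.4804, -0.3067, 0.2041]
ee_rot: [-3.119, -0.366, 0.003]
force: [-0.9, 0.1, -0.6]
width: 0.254
gripper_force: 40.0
```

Call:
apply_moves([
  [10,0.1,0.45,0,0],
  [10,0.1,0.6,0,0],
  [10,0.1,0.6,0,0],
  [10,0.12,0.6,0,0],
  [10,0.15,0.6,0,0],
  [10,0.15,0.6,0,0],
  [10,0.15,0.6,0,0],
  [10,0.1,0.6,0,0],
  [10,0.1,0.6,0,0],
  [10,0.1,0.6,0,0],
  [10,0,0,0,0],
  [10,0,0,0,0],
])

```text
clock: 10.22
position: [0.551, 0.0432, 0.2046]
ee_rot: [3.12, 0.366, -0.003]
force: [-0.4, -1.1, -0.6]
width: 0.256
gripper_force: 40.0
```

Call:
apply_moves([
  [10,0,0,0,0],
  [10,0,0,0,0],
  [10,0,0,0,0],
])

```text
clock: 10.6
position: [0.5515, 0.0433, 0.2055]
ee_rot: [3.12, 0.365, 0.0]
force: [0.3, 0.6, -0.6]
width: 0.254
gripper_force: 40.0
```

Call:
apply_moves([
  [10,0,0,-0.3,0],
  [10,0,0,-0.35,0],
  [10,0,0,-0.3,0],
  [10,0,0,-0.2,0],
  [10,0,0,0,0],
  [10,0,0,0,0],
  [10,0,0,0,0],
])

```text
clock: 11.48
position: [0.552, 0.044, 0.1372]
ee_rot: [3.12, 0.366, 0.002]
force: [-0.4, 0.6, -0.9]
width: 0.253
gripper_force: 40.0
```

Run:
```python
from h import *
np.set_printoptions(precision=4,suppress=True,linewidth=200)
def circ(p):
    A=np.c_[2*p,np.ones(len(p))];s=np.linalg.lstsq(A,(p**2).sum(1),rcond=None)[0];return s[:2],np.sqrt(s[2]+s[0]**2+s[1]**2)
s=observe();print(s["position"])
o={}
for n in("scene","wrist"):
    im,d=imaging.get_image(n);P=cloud(n,d,s);hs=cv2.cvtColor(im,cv2.COLOR_RGB2HSV).astype(int);o[n]=im
    near=(np.hypot(P[...,0]-.553,P[...,1]-.044)<.05)&(d>0)
    for k,zr in(("foot",(.124,.145)),("collar",(.098,.112)),("stem",(.145,.172)),("handle",(.176,.21))):
        mm=near&(P[...,2]>zr[0])&(P[...,2]<zr[1])
        if k=="handle": mm&=(hs[...,0]<18)&(hs[...,1]>150)
        elif k!="collar": mm&=(np.hypot(P[...,0]-.553,P[...,1]-.044)<.025)
        q=P[mm]
        if len(q)>15: c,r=circ(q[:,:2]);print(n,k,len(q),"fit",c,r,"median",np.median(q,0),"zmin",q[:,2].min())
a=cv2.resize(o["scene"][100:250,190:340],(400,400));b=cv2.resize(o["wrist"][0:300,100:400],(390,400));cv2.imwrite("pics/p1.png",np.hstack([a,b])[:,:,::-1])
```

```text
[0.552  0.044  0.1372]
scene foot 100 fit [0.5549 0.042 ] 0.011812005335043011 median [0.5597 0.0363 0.1391] zmin 0.12689574723040908
scene collar 223 fit [0.554  0.0416] 0.019568562438676572 median [0.556  0.0377 0.1025] zmin 0.09817596469933465
scene stem 60 fit [0.5555 0.0418] 0.005234791909944821 median [0.5578 0.0393 0.1569] zmin 0.14502269197179285
scene handle 47 fit [0.5632 0.0428] 0.004508248747171539 median [0.5642 0.0419 0.1912] zmin 0.17660507419663307
wrist foot 1221 fit [0.5556 0.0462] 0.011388245834495228 median [0.561  0.0484 0.1428] zmin 0.12952128453960077
wrist collar 2478 fit [0.5538 0.0454] 0.02153444431071388 median [0.5639 0.0489 0.1037] zmin 0.09800077426253787
wrist stem 306 fit [0.554  0.0457] 0.006835349992050927 median [0.56   0.0473 0.1561] zmin 0.14501049269384322
wrist handle 1085 fit [0.5538 0.0456] 0.011658456192644285 median [0.5644 0.046  0.1999] zmin 0.1800207050706249
```

View pics/p1.png

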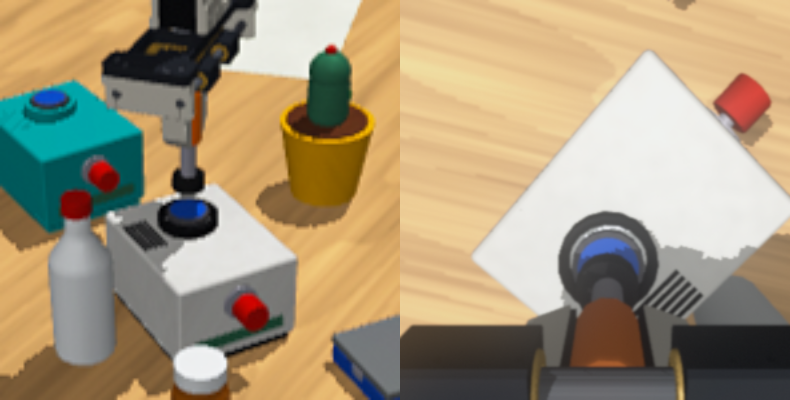

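The foot is aligned with the collar within 1–2 mm in both views (foot at (188,180) over the collar at (188,215) in the scene crop). Pressing now.

Call:
apply_moves([
  [10,0,0,-0.2,0],
  [10,0,0,-0.15,0],
  [10,0,0,-0.08,0],
  [10,0,0,-0.05,0],
  [10,0,0,0,0],
  [10,0,0,0,0],
])

```text
clock: 12.32
position: [0.5513, 0.0439, 0.1077]
ee_rot: [3.12, 0.366, -0.0]
force: [-1.2, 0.2, 2.0]
width: 0.255
gripper_force: 40.0
```

Call:
apply_moves([
  [10,0,0,-0.03,0],
  [10,0,0,-0.03,0],
  [10,0,0,-0.03,0],
  [10,0,0,0,0],
  [10,0,0,0,0],
])

```text
clock: 12.95
position: [0.5536, 0.0445, 0.1065]
ee_rot: [3.12, 0.366, 0.009]
force: [-10.1, -1.4, 38.3]
width: 0.253
gripper_force: 40.0
```

Call:
apply_moves([
  [10,0,0,0.08,0],
  [10,0,0,0.3,0],
  [10,0,0,0.4,0],
  [10,0,0,0.4,0],
  [10,0,0,0.4,0],
  [10,0,0,0.3,0],
  [10,0,0,0,0],
  [10,0,0,0,0],
  [10,0,0,0,0],
])

```text
clock: 14.08
position: [0.5509, 0.0437, 0.214]
ee_rot: [3.12, 0.366, -0.003]
force: [-0.1, -0.4, -1.2]
width: 0.256
gripper_force: 40.0
```

Run:
```python
from h import *
np.set_printoptions(precision=4,suppress=True,linewidth=200)
s=observe();print(s["position"])
for n in("scene","top","wrist"):
    im,d=imaging.get_image(n);P=cloud(n,d,s);m=masks(im)["blue"]&(np.hypot(P[...,0]-.553,P[...,1]-.044)<.014)&(d>0)
    print(n,m.sum(),np.percentile(P[m][:,2],[10,50,90]) if m.sum() else "")
    if n!="top":
        hs=cv2.cvtColor(im,cv2.COLOR_RGB2HSV).astype(int)
        near=(np.hypot(P[...,0]-.5545,P[...,1]-.044)<.03)&(d>0)&(P[...,2]>.15)&((hs[...,1]<60)|(hs[...,0]<18))
        for lo in np.arange(.18,.3,.012):
            q=P[near&(P[...,2]>lo)&(P[...,2]<lo+.012)]
            if len(q)>5: print(round(lo,3),len(q),np.median(q,0),q[:,2].min())
```

```text
[0.5509 0.0437 0.214 ]
scene 53 [0.0957 0.0975 0.099 ]
0.204 40 [0.5597 0.0335 0.2115] 0.204676669317565
0.216 62 [0.5548 0.0383 0.2186] 0.21610674425934873
0.228 35 [0.5534 0.0393 0.2337] 0.2282494559636462
0.24 23 [0.5563 0.0389 0.2443] 0.24077741105281414
0.252 51 [0.56   0.0368 0.2585] 0.25257893644511714
0.264 71 [0.5613 0.0243 0.2697] 0.26411435128639116
0.276 61 [0.562  0.028  0.2826] 0.27600311563264884
0.288 28 [0.5596 0.0437 0.2916] 0.2882711879842504
top 0 
wrist 682 [0.0983 0.0993 0.1002]
0.204 173 [0.5638 0.0489 0.212 ] 0.20676220896746056
0.216 1107 [0.5573 0.0474 0.2203] 0.216010817326936
0.228 173 [0.5574 0.047  0.2343] 0.22820541387882884
0.24 38 [0.5581 0.0468 0.2416] 0.24004886602384015
0.252 616 [0.5618 0.0479 0.2603] 0.2533024951637318
0.264 1235 [0.5621 0.0477 0.2698] 0.26400223612857976
0.276 1258 [0.5623 0.048  0.2821] 0.2760049406011108
0.288 1306 [0.5626 0.0478 0.2939] 0.28801170499654477
```

The filter reads z ≈ 0.098, which is home, and the pusher did not slip. Next I carry it back to the dish.

Call:
apply_moves([
  [10,-0.1,-0.48,0,0],
  [10,-0.1,-0.6,0,0],
  [10,-0.1,-0.6,0,0],
  [10,-0.12,-0.6,0,0],
  [10,-0.15,-0.6,0,0],
  [10,-0.15,-0.6,0,0],
  [10,-0.15,-0.6,0,0],
  [10,-0.1,-0.6,0,0],
  [10,-0.1,-0.6,0,0],
  [10,0,-0.6,0,0],
  [10,0,0,0,0],
  [10,0,0,0,0],
])

```text
clock: 15.72
position: [0.4873, -0.3081, 0.2147]
ee_rot: [-3.119, -0.367, 0.0]
force: [-0.2, -0.6, -0.7]
width: 0.253
gripper_force: 40.0
```

Call:
apply_moves([
  [10,0,0,-0.4,0],
  [10,0,0,-0.6,0],
  [10,0,0,-0.6,0],
  [10,0,0,-0.6,0],
  [10,0,0,-0.5,0],
  [10,0,0,-0.3,0],
  [10,0,0,0,0],
  [10,0,0,0,0],
])

```text
clock: 16.73
position: [0.4881, -0.3084, 0.0359]
ee_rot: [3.12, 0.368, 0.002]
force: [-0.6, 0.5, -0.7]
width: 0.255
gripper_force: 40.0
```

Call:
apply_moves([
  [10,0,0,-0.2,0],
  [10,0,0,-0.1,0],
  [10,0,0,-0.05,0],
  [10,0,0,-0.02,0],
  [10,0,0,0,0],
  [10,0,0,0,0],
])

```text
clock: 17.48
position: [0.4874, -0.309, 0.013]
ee_rot: [3.12, 0.366, 0.0]
force: [-0.1, 0.2, -0.9]
width: 0.256
gripper_force: 40.0
```

Call:
apply_moves([
  [10,0,0,-0.015,0],
  [10,0,0,0,0],
  [10,0,0,-0.015,0],
  [10,0,0,0,0],
  [10,0,0,0,0],
])

```text
clock: 18.1
position: [0.4876, -0.3091, 0.0127]
ee_rot: [3.119, 0.366, 0.001]
force: [-5.8, 2.9, 18.1]
width: 0.256
gripper_force: 40.0
```

Call:
apply_moves([
  [10,0,0,0.02,0],
  [25,0,0,0,0],
  [35,0,0,0,0],
  [60,0,0,0,0],
  [100,0,0,0,0],
  [100,0,0,0,0],
  [100,0,0,0,0],
  [100,0,0,0,0],
  [100,0,0,0,0],
  [100,0,0,0,0],
  [100,0,0,0,0],
])

```text
clock: 19.48
position: [0.4872, -0.3089, 0.0123]
ee_rot: [3.12, 0.366, 0.0]
force: [-0.2, -0.4, -0.5]
width: 0.995
gripper_force: 0.0
```

Call:
apply_moves([
  [100,0,0,0.3,0],
  [100,0,0,0.5,0],
  [100,0,0,0.6,0],
  [100,0,0,0.6,0],
  [100,0,0,0.6,0],
  [100,0,0,0.6,0],
  [100,0,0,0,0],
  [100,0,0,0,0],
])

```text
clock: 20.48
position: [0.487, -0.3088, 0.2047]
ee_rot: [3.12, 0.366, 0.0]
force: [-0.1, -0.4, -0.3]
width: 0.997
gripper_force: 0.0
```

Run:
```python
from h import *
np.set_printoptions(precision=4,suppress=True,linewidth=200)
s=observe();print(s["position"],s["joints"])
for n in("scene","wrist","top"):
    im,d=imaging.get_image(n);P=cloud(n,d,s);hs=cv2.cvtColor(im,cv2.COLOR_RGB2HSV).astype(int)
    near=(np.hypot(P[...,0]-.49,P[...,1]+.308)<.06)&(d>0)
    o=near&(hs[...,0]<28)&(hs[...,1]>150)&(hs[...,2]>60)&(P[...,2]>.045)
    f=near&(hs[...,2]<60)&(P[...,2]>.012)&(P[...,2]<.03)
    for k,m in(("handle",o),("foot",f)):
        if m.sum(): print(n,k,m.sum(),np.percentile(P[m],[2,50,98],axis=0).tolist())
    if n!="wrist":
        P0=cloud(n,np.load(n+"0.npz")["d"]);
        r=(np.hypot(P[...,0]-.653,P[...,1]+.012)<.06)&masks(im)["red"]&(d>0);print(n,"knob",r.sum(),np.median(P[r],0) if r.any() else "")
    if n=="wrist":
        mm=near&(P[...,2]>.094);c=max(cv2.findContours(mm.astype(np.uint8),0,cv2.CHAIN_APPROX_NONE)[0],key=len)[:,0];print("top",cv2.minEnclosingCircle(onz(n,c,.099,s)[:,:2].astype(np.float32)))
        cv2.imwrite("pics/w3.png",im[:,:,::-1])
```

```text
[ 0.487  -0.3088  0.2047] [ 0.5818  0.3506 -0.148   1.6605  0.056   1.1342 -0.918 ]
scene handle 348 [[0.4803082467844482, -0.3487204183848701, 0.054970285729166825], [0.49568894197960744, -0.31432607808233015, 0.09002614928720687], [0.5186052409549385, -0.25498421884601397, 0.33882565932688324]]
scene foot 96 [[0.4754448197792425, -0.32356949673531554, 0.012590311998492153], [0.49260252827511175, -0.31495776502635864, 0.017010410714875135], [0.5022286909062206, -0.29677540832750626, 0.020270835186608886]]
scene knob 129 [ 0.656  -0.0175  0.0684]
wrist handle 403 [[0.47988596147745277, -0.31694416754680577, 0.09884376511778584], [0.48926413467032587, -0.3076291112315393, 0.10072270836773622], [0.49813638042974506, -0.2984069925888346, 0.10203832346450249]]
top ((0.256413072347641, -0.3585363030433655), 0.28372880816459656)
top foot 2 [[0.48232430343208194, -0.29726941848453436, 0.017218711088679006], [0.48511061153869794, -0.2961669724302384, 0.017975183848312204], [0.48789691964531395, -0.2950645263759424, 0.0187316566079454]]
top knob 41 [ 0.6519 -0.0127  0.0736]
```

The pusher stands upright at (0.489, -0.308). Next is the knob: move above it with the fingers turned across its axis.

Call:
apply_moves([
  [100,0.2,0.4,0,0],
  [100,0.3,0.55,0,-0.2],
  [100,0.3,0.55,0,-0.2],
  [100,0.3,0.55,0,-0.2],
  [100,0.3,0.55,0,-0.2],
  [100,0.3,0.55,0,-0.2],
  [100,0.3,0.5,0,-0.2],
  [100,0.3,0.5,0,-0.2],
  [100,0.27,0.5,0,-0.1],
  [100,0.2,0.3,0,0],
  [80,0,0,0,0],
  [80,0,0,0,0],
])

```text
clock: 22.12
position: [0.6529, -0.0138, 0.204]
ee_rot: [3.036, -0.803, -0.001]
force: [0.3, -0.0, 0.6]
width: 0.837
gripper_force: 0.0
```

Run:
```python
from h import *
np.set_printoptions(precision=4,suppress=True,linewidth=200)
imaging.get_image("wrist");imaging.get_image("wrist")
s=observe();im,d=imaging.get_image("wrist");P=cloud("wrist",d,s);m=masks(im);print(s["position"],s["ee_rot"],s["joints"])
Rt=R.from_rotvec(s["ee_rot"]).as_matrix();print("tool x angle",np.degrees(np.arctan2(Rt[1,0],Rt[0,0])))
hs=cv2.cvtColor(im,cv2.COLOR_RGB2HSV).astype(int)
r=((hs[...,0]<6)|(hs[...,0]>174))&(hs[...,1]>130)&(hs[...,2]>50)&(np.hypot(P[...,0]-.653,P[...,1]+.012)<.05)&(d>0)
t=r&(P[...,2]>.068);q=P[t][:,:2].astype(np.float32);print("knob upper",t.sum(),cv2.minAreaRect(q),"zmax",np.percentile(P[r][:,2],98))
q=P[r];a=np.radians(-29.5);e=np.array([np.cos(a),np.sin(a)]);f=np.array([-e[1],e[0]])
print("along",np.percentile(q[:,:2]@e,[1,99]),"lat",np.percentile(q[:,:2]@f,[1,99]))
w=m["white"]&(P[...,2]>.084)&(P[...,2]<.096)&(np.hypot(P[...,0]-.572,P[...,1]-.033)<.12)
print("lamp",w.sum(),cv2.minAreaRect(P[w][:,:2].astype(np.float32)), "front edge along",np.percentile(P[w][:,:2]@e,99.5))
b=(np.hypot(P[...,0]-.553,P[...,1]-.044)<.015)&m["blue"];print("filter z",np.median(P[b][:,2]) if b.any() else "")
cv2.imwrite("pics/k1.png",im[:,:,::-1])
```

```text
[ 0.653  -0.0139  0.2043] [ 3.0358 -0.8046 -0.0001] [-0.0084  0.4734 -0.0806  1.4672  0.0403  1.203  -2.1837]
tool x angle -29.689642776977298
knob upper 486 ((0.6531723737716675, -0.010701024904847145), (0.023236101493239403, 0.021373113617300987), 61.29644012451172) zmax 0.07685259095012684
along [0.5635 0.5842] lat [0.3008 0.3238]
lamp 10903 ((0.5708196759223938, 0.03513849526643753), (0.11948984861373901, 0.149771586060524), 60.65016174316406) front edge along 0.5538792365550244
filter z
```

View pics/k1.png

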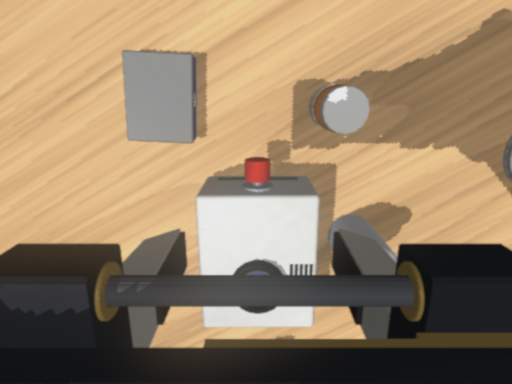

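The wrist view shows the knob at (257,170), lined up with the gripper, with the slide box (160,97) and jar (343,108) clear. I lower the gripper around the knob.

Call:
apply_moves([
  [65,0,0.055,-0.3,0],
  [65,0,0,-0.5,0],
  [65,0,0,-0.5,0],
  [65,0,0,-0.5,0],
  [65,0,0,-0.5,0],
  [65,0,0,-0.4,0],
  [65,0,0,-0.3,0],
  [65,0,0,-0.2,0],
  [65,0,0,-0.13,0],
  [65,0,0,0,0],
  [65,0,0,0,0],
])

```text
clock: 23.65
position: [0.654, -0.0086, 0.0052]
ee_rot: [-3.037, 0.802, -0.002]
force: [0.4, 0.2, 0.6]
width: 0.652
gripper_force: 0.0
```

Call:
apply_moves([
  [15,0,0,0,0],
  [15,0,0,0,0],
  [15,0,0,0,0],
  [15,0,0,0,0],
  [15,0,0,0,0],
  [15,0,0,0,0],
  [15,0,0,0,0],
], newtons=35)

```text
clock: 24.52
position: [0.652, -0.0112, 0.0044]
ee_rot: [3.034, -0.804, -0.003]
force: [-4.4, -4.9, 4.7]
width: 0.274
gripper_force: 35.0
```

Call:
apply_moves([
  [15,0.044,-0.025,0,0],
  [15,0.044,-0.025,0,0],
  [15,0.044,-0.025,0,0],
  [15,0.044,-0.025,0,0],
  [15,0.044,-0.025,0,0],
  [15,0,0,0,0],
  [15,0,0,0,0],
])

```text
clock: 25.4
position: [0.6642, -0.0181, 0.0044]
ee_rot: [3.034, -0.804, -0.006]
force: [-8.7, -4.2, 7.6]
width: 0.273
gripper_force: 35.0
```

Call:
apply_moves([
  [40,0,0,0,0],
  [65,0,0,0,0],
  [65,0,0,0,0],
  [65,0,0,0,0],
  [65,0,0,0,0],
  [65,0,0,0,0],
  [65,0,0,0,0],
  [65,0,0,0,0],
  [65,0,0,0,0],
  [65,0,0,0,0],
  [65,0,0,0,0],
  [65,0,0,0,0],
])

```text
clock: 26.9
position: [0.6666, -0.0162, 0.0045]
ee_rot: [3.037, -0.802, -0.0]
force: [0.9, 0.5, 0.4]
width: 0.648
gripper_force: 0.0
```

```bash
cat > kn.py <<'E'
from h import *
np.set_printoptions(precision=4,suppress=True,linewidth=200)
s=observe();print(s["position"],s["clock"]);a=np.radians(-29.5);e=np.array([np.cos(a),np.sin(a)]);f=np.array([-e[1],e[0]])
for n in("wrist","scene","top"):
    im,d=imaging.get_image(n);P=cloud(n,d,s);hs=cv2.cvtColor(im,cv2.COLOR_RGB2HSV).astype(int)
    r=((hs[...,0]<6)|(hs[...,0]>174))&(hs[...,1]>130)&(hs[...,2]>50)&(np.hypot(P[...,0]-.658,P[...,1]+.015)<.05)&(d>0)
    if r.sum()>5: q=P[r];print(n,r.sum(),"along",np.percentile(q[:,:2]@e,[2,98]),"lat",np.percentile(q[:,:2]@f,[2,98]))
E
python3 kn.py
```

```text
[ 0.6666 -0.0162  0.0045] 26.9
wrist 2051 along [0.5885 0.5991] lat [0.3001 0.3228]
scene 140 along [0.5686 0.6011] lat [0.2979 0.3284]
```

The knob has moved out about 14.5 mm and stays there untouched for over a second. I'll regrip it and push it in.

Call:
apply_moves([
  [65,-0.02,-0.036,0,0],
  [15,0,0,0,0],
  [15,0,0,0,0],
  [15,0,0,0,0],
  [15,0,0,0,0],
  [15,0,0,0,0],
  [15,0,0,0,0],
  [15,0,0,0,0],
], newtons=35)

```text
clock: 28.05
position: [0.6652, -0.0186, 0.0044]
ee_rot: [3.037, -0.802, -0.0]
force: [-1.6, -1.7, 1.1]
width: 0.277
gripper_force: 34.9
```

Call:
apply_moves([
  [15,-0.046,0.026,0,0],
  [15,-0.046,0.026,0,0],
  [15,-0.046,0.026,0,0],
  [15,-0.046,0.026,0,0],
  [15,-0.046,0.026,0,0],
  [15,0,0,0,0],
  [15,0,0,0,0],
])

```text
clock: 28.92
position: [0.6531, -0.0117, 0.0045]
ee_rot: [3.037, -0.803, 0.005]
force: [4.8, -4.7, -4.6]
width: 0.273
gripper_force: 34.9
```

Call:
apply_moves([
  [40,0,0,0,0],
  [65,0,0,0,0],
  [65,0,0,0,0],
  [65,0,0,0,0],
  [65,0,0,0,0],
  [65,0,0,0.3,0],
  [65,0,0,0.5,0],
  [65,0,0,0.6,0],
  [65,0,0,0.6,0],
  [65,0,0,0.6,0],
  [65,0,0,0.6,0],
  [65,0,0,0,0],
])

```text
clock: 30.42
position: [0.6538, -0.0103, 0.2014]
ee_rot: [-3.035, 0.802, -0.011]
force: [0.5, 0.1, 0.3]
width: 0.651
gripper_force: 0.0
```

```bash
python3 kn.py
python3 - <<'E'
from h import *
im,d=imaging.get_image("scene");im0=np.load("scene0.npz")["im"];a=im[120:330,90:380]
cv2.imwrite("pics/end.png",cv2.resize(a,(800,579))[:,:,::-1]);print(observe()["force"])
E
```

```text
[ 0.6538 -0.0103  0.2014] 30.425
wrist 498 along [0.5638 0.5843] lat [0.3011 0.3228]
scene 141 along [0.5563 0.5865] lat [0.2977 0.331 ]
[-0.25829782 -1.06669959 -0.02433533]
```

View pics/end.png

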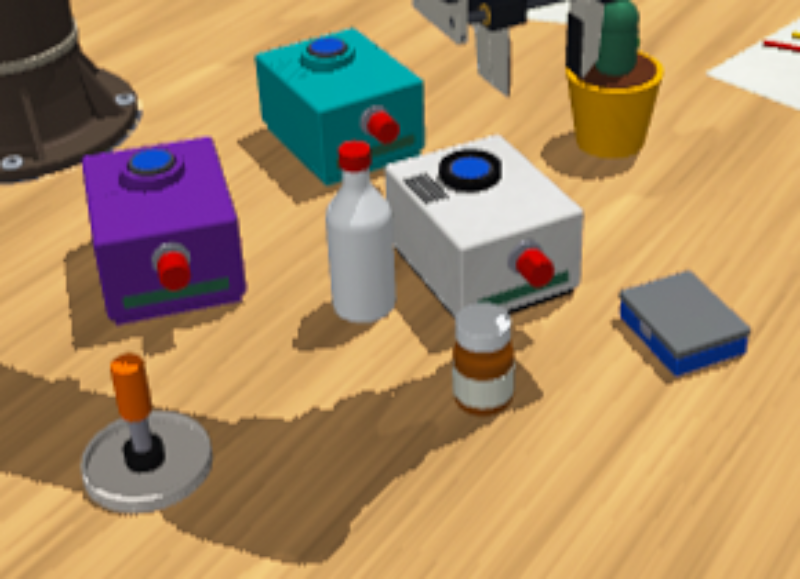

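The knob is back in (535,265), with its outer face at 0.584 as at the start. The filter is sunk in its collar (470,170), the pusher stands in the dish (135,450), and the bystanders are in place.

```bash
python3 -c "
from cell import arm
print(arm.sign_off())"
```

```text
the job is handed in; nothing more can be done
None
```

The job is handed in at about 30 s of the allowed 67: the cameras show the filter home, the pusher standing in its dish, the knob back in after staying on by itself for over a second, and the bystanders apparently unmoved, but no verdict was returned.

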